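# Tip the reject bushes through the scrap box's spring flap

### The arm

A 6-joint arm with a two-finger parallel gripper is mounted at the origin on the work surface. World frame = base frame: x ahead of the robot, y to its left, z up, the work surface at z = 0. Lengths are in m, angles in rad, forces in N, time in s.
With the tool pointing down it reaches from about 0.35 to 0.975 m from the base axis. Payload 4.9 kg.
Tool frame: the origin (TCP) lies at the very end of the fingers, on their centre line; the grasp point (between the pads) lies r.grasp_offset behind it (r.grasp_offset is the distance from the TCP to the grasp point, in m); z points along the fingers, x is the direction in which the jaws open and shut, and the axes are right-handed (so a half turn about z gives the same grasp; the last joint's range is limited). The gripper opens to 85 mm and grips with 20 to 120 N. Pads are 22 mm wide; open, the fingers measure 114 mm over their backs; the gripper's body (76 mm by 85 mm) begins 54 mm behind the grasp point. The pads swing forward as they close: fully open they stand 13 mm farther back than shut.
Start: joints at [-1.332, 0.053, 1.613, -0, 1.476, -0.119], TCP at [0.219, -0.585, 0.231] pointing down, gripper open.
Joint ranges: [-3.01, 3.01], [-1.01, 2.22], [0.06, 2.58], [-1.02, 4.17], [0.09, 2.62], [-3.14, 3.14]. Speed limits (rad/s): [2.57, 2.57, 3.14, 3.14, 3.14, 3.14].

### API

Orientations are given as a 3x3 rotation matrix whose columns are the frame's x, y, z axes.
In Python, from plant import r gives the robot as it stands.
- The arm moves only by the tool apply_moves, never from a script. Its argument "motion" is a list of rows, each a list of 5 numbers: the finger opening in mm, from 0 to 85.4, then the shift along the world's x, y, z in mm, then the turn about the world's z in rad. A call has 1 to 12 rows; each row shifts and turns the commanded pose from where the row before left it; what a row does not reach is not made up. A row lasts 1/10 s, in which the tool goes at most 50 mm and 8.59 degrees, less where a joint would pass 70% of its speed; a pose out of reach is approached as far as the arm can. A call is refused whole if a number of a shift passes 50 or a number of a turn 0.15, either way. A call with a gripper value outside its range is refused whole. The fingers move at their own pace and stop on an object; the grip force is fixed at half the most. Time passes only in rows, so rows that do not move let the fingers close. It gives the time, the measured TCP pose, the force and the opening at its end, in the units of the state.
- r.read_state(): the state, without advancing time (a new reading comes with each control period).
- r.snapshot(name): name is "scene" or "top"; returns a dict with "image" (480x640x3 uint8, blue, green, red), "camera_matrix" (3x3 intrinsics, pixels), "xyz" and "rotation" of the camera in the world. Camera axes: x right, y down, z forward; pixel columns grow to the right and rows downward; lengths in m; the calibration is good to about 2 mm. A picture is of the moment at which its call begins. There is no depth.
- r.sign_off(): hands the job in, once; it reports no verdict.
The state is a dict: "clock": time; "joints": joint angles; "joint_velocities": joint speeds; "effort": joint torques, N m; "position": TCP position; "ee_rot": TCP orientation; "ft_force": force on the tool from outside, world axes, zero at the start; "ft_torque": the same for the moment, N m; "grip_width": finger opening in m.
Only numpy, scipy, OpenCV 4.12 (cv2) and the standard library are available. Lean on these libraries where they do the work, as an engineer would, in place of code of your own. Each camera call takes 0.05 s, during which the arm holds its last target. There are 200 camera calls.

### The job

Take the red-handled scoop, push the yellow spring flap of the blue scrap box open with the scoop's lip, and tip both brass reject bushes through it into the box. Then let the flap close and set the empty scoop back down upright on the bench.

Things in the scene. Friction and masses are not known exactly. Their poses are not given: they have to be found in the camera images.
- red_scoop_grip (a point): RED upright handle of an aluminium scoop (its twin has a blue one): slab across the back end, 12 mm thick (x) x 40 wide (y), top 75 mm up; the point is 52 mm up. Scoop 110 x 64 mm, 160 g; flat floor, side walls 20 mm high at the back, 13 at the front; front end open. z up, -x runs from handle to lip. Pinched across the 12 mm (fingers closing along x) it cannot swing.
- red_scoop_lip (a point): middle of the red scoop's lip, the bottom edge of its open front end: 101 mm from the handle's point along -x and 52 mm below it. Same axes; height 0 when the scoop stands on the bench. The floor behind it is 3 mm thick.
- flap_hinge (a point): middle of the flap's hinge, on the flat top of the fixed blue box, 150 mm up. x: level, away from the flap (roughly away from robot); y along hinge; z up. Mouth: 95 mm along -x, 110 wide, filled flush by the yellow flap, 90 x 106 mm. Box: hollow, 170 mm long (25 beyond the hinge, 145 along -x), 160 wide. For a scoop coming over the hinge, lip towards -x, the open flap is a slide.
- flap (a joint): yellow flap's angle, rad: 0 shut (level); grows as its free edge, the -x end, swings down into the box; at most 1.3. A spring shuts it: 0.105 N m at 0 plus 0.15 N m per rad, so about 4 N at 50 mm from the hinge opens it 40 degrees. Let go, it springs shut. The bushes alone cannot open it.
- reject_a_mid (a point): brass reject bush, stepped round part lying flat in the red scoop near its middle: 18 mm diameter, 10 mm tall, 20 g, smooth; this point is its centre, half-way up. It slides on the scoop or the flap once the slope is about 20 degrees.
- reject_b_mid (a point): the second brass reject bush, stepped round part lying flat in the red scoop near its middle: 18 mm diameter, 10 mm tall, 20 g, smooth; this point is its centre, half-way up. It slides on the scoop or the flap once the slope is about 20 degrees.
Things that resemble listed ones, but are neither listed nor needed, are in the scene too. Leave any pink look-alike of the part that bears red_scoop_grip alone.

How it is judged:
On the way:
1. the red scoop's lip is in the mouth of the scrap box, below its top, with the flap pushed open by 15 degrees or more (value of joint flap above 0.26 rad and z of red_scoop_lip in the frame of flap_hinge between -0.11 and -0.006 m and x of red_scoop_lip in the frame of flap_hinge between -0.1 and 0 m and y of red_scoop_lip in the frame of flap_hinge between -0.055 and 0.055 m), for 0.1 s.
At the end, for the whole second after the job is handed in: Both brass bushes lie inside the scrap box (50 mm or more below its top, within its walls), the flap is shut (under 0.1 rad), and the red scoop stands upright on the bench (within 10 degrees; its handle's point within 15 mm of its height of 52 mm) (z of each of reject_a_mid, reject_b_mid in the frame of flap_hinge below -0.05 m and x of reject_a_mid in the frame of flap_hinge between -0.15 and 0.03 m and y of reject_a_mid in the frame of flap_hinge between -0.085 and 0.085 m and x of reject_b_mid in the frame of flap_hinge between -0.15 and 0.03 m and y of reject_b_mid in the frame of flap_hinge between -0.085 and 0.085 m and value of joint flap below 0.1 rad and angle between red_scoop_grip's own z axis and vertical below 0.17 rad and height (world z) of red_scoop_grip below 0.067 m); the robot touches nothing.
It also fails if it takes over 72 s, if anything falls off the work surface, if the arm or the gripper's body presses on something with over 40 N, if the wrist force passes 120 N, or if a joint passes its speed limit or range.

## Working session

There is one attempt and no reset: what is moved stays moved. The work goes in short steps, Python scripts to look and compute and a tool call to move; the robot and the scene stay as the last step left them, time stands still between calls to the robot, and variables do not carry over. Pictures are saved under pics/ and viewed, about 8 in all and at most 12, crops included, and the job is handed in when it is done.

Besides the shell and the picture viewer there is one more tool, called after ">>>" by a JSON object that holds its "fn" and its "kwargs", one argument or row to a line. apply_moves: Moves the arm, as the interface text tells. Its arguments: {"type":"object","properties":{"motion":{"type":"array"}},"required":["motion"]}

```bash
mkdir -p pics; ls; python3 - <<'E'
from plant import r
import cv2,numpy as np
for n in("scene","top"):
    s=r.snapshot(n); cv2.imwrite(f"pics/{n}0.png",s["image"]); print(n,np.round(s["camera_matrix"],1).tolist(),np.round(s["xyz"],3),np.round(s["rotation"],3).tolist())
st=r.read_state(); print(st["clock"],st["position"],st["ee_rot"],r.grasp_offset,st["ft_force"])
E
```

```text
pics
scene [[489.4, 0.0, 318.1], [0.0, 489.4, 245.5], [0.0, 0.0, 1.0]] [0.915 0.025 0.737] [[-0.112, 0.823, -0.557], [0.994, 0.094, -0.061], [0.002, -0.561, -0.828]]
top [[581.2, 0.0, 317.5], [0.0, 581.2, 241.2], [0.0, 0.0, 1.0]] [ 0.363 -0.027  1.11 ] [[-0.005, -0.987, 0.162], [-1.0, 0.009, 0.023], [-0.024, -0.162, -0.987]]
0.1 [ 0.21876882 -0.58487086  0.23019336] [[ 3.50258125e-01 -9.36653116e-01 -4.30653566e-04]
 [-9.36651404e-01 -3.50258315e-01  1.80580134e-03]
 [-1.84224945e-03 -2.29124326e-04 -9.99998277e-01]] 0.0187 [-0.48526131 -0.12211768  0.6353678 ]
```

View pics/scene0.png

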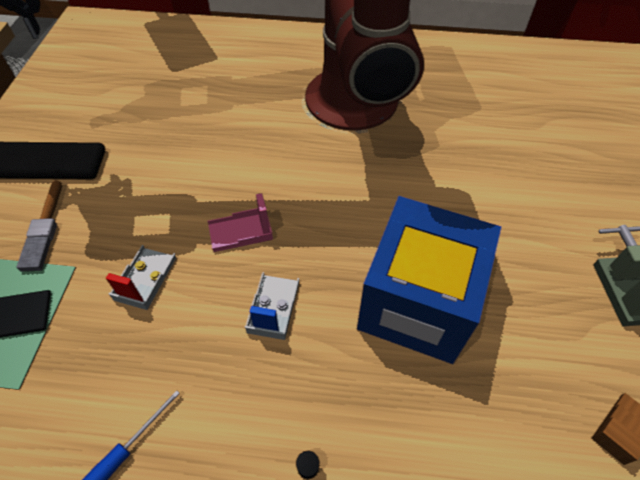

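View pics/top0.png

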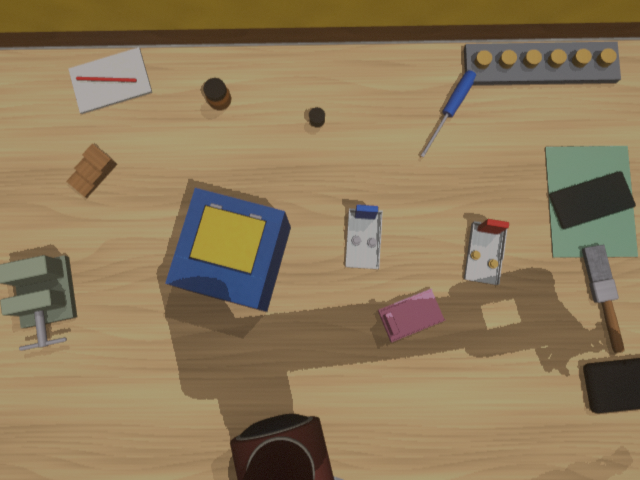

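The scene view shows the red scoop at about (140,278), lip towards the robot, and the pink look-alike at (240,225). The blue-handled twin is at (272,305), and the box flap is at (432,262) with its hinge tabs on the far side. In the top view the red handle is at (492,226), the bushes at (475,255) and (493,264), and the flap at (228,239) with hinge tabs at (216,206) and (256,216).

```bash
cat > h.py <<'E'
from plant import r
import cv2,numpy as np
def ray(s,p):
    K=s["camera_matrix"];d=np.array(s["rotation"])@np.linalg.inv(K)@np.array([p[0],p[1],1.]);return np.array(s["xyz"]),d
def onz(s,p,z):
    c,d=ray(s,p);return c+d*(z-c[2])/d[2]
def tri(s1,p1,s2,p2):
    c1,d1=ray(s1,p1);c2,d2=ray(s2,p2)
    t=np.linalg.lstsq(np.c_[d1,-d2],c2-c1,rcond=None)[0];a=c1+t[0]*d1;b=c2+t[1]*d2
    return (a+b)/2,np.linalg.norm(a-b)
def mask(im,lo,hi):
    h=cv2.cvtColor(im,cv2.COLOR_BGR2HSV);return cv2.inRange(h,np.array(lo),np.array(hi))
def blobs(m,amin=20):
    return sorted([c for c in cv2.findContours(m,cv2.RETR_EXTERNAL,cv2.CHAIN_APPROX_NONE)[0] if cv2.contourArea(c)>amin],key=cv2.contourArea,reverse=True)
def quad(c):
    return cv2.boxPoints(cv2.minAreaRect(c))
def crop(im,x,y,w,h,k,f):
    cv2.imwrite(f,cv2.resize(im[y:y+h,x:x+w],None,fx=k,fy=k,interpolation=cv2.INTER_CUBIC))
E
python3 - <<'E'
from h import *
np.set_printoptions(precision=4,suppress=True)
S={n:r.snapshot(n) for n in("scene","top")}
for n,s in S.items():
    im=s["image"]
    y=blobs(mask(im,(22,150,120),(32,255,255)),300)
    y=[c for c in y if cv2.boundingRect(c)[1]>60][0]
    q=cv2.approxPolyDP(y,0.04*cv2.arcLength(y,True),True)[:,0]
    print(n,"flap",q.tolist());
    for p in q: print("  ",onz(s,p,.15))
    rd=mask(im,(0,190,90),(4,255,255))|mask(im,(176,190,90),(180,255,255))
    for c in blobs(rd): print(" red",cv2.boundingRect(c),cv2.contourArea(c),quad(c).tolist())
a=S["scene"]["image"][235:315,95:185];b=S["top"]["image"][210:295,455:515]
A=cv2.resize(a,(450,400),interpolation=cv2.INTER_CUBIC);B=cv2.resize(b,(300,425),interpolation=cv2.INTER_CUBIC)
o=np.zeros((425,760,3),np.uint8);o[:400,:450]=A;o[:,460:]=B;cv2.imwrite("pics/c1.png",o)
E
```

```text
scene flap [[405, 227], [388, 274], [462, 299], [475, 248]]
   [0.4724 0.1062 0.15  ]
   [0.5568 0.0837 0.15  ]
   [0.5847 0.1844 0.15  ]
   [0.4987 0.2073 0.15  ]
 red (106, 274, 24, 11) 126.5 [[105.50944519042969, 278.71697998046875], [107.43397521972656, 271.98114013671875], [130.0188751220703, 278.4339599609375], [128.09434509277344, 285.1697998046875]]
top flap [[206, 206], [191, 256], [250, 271], [264, 222]]
   [0.5828 0.1846 0.15  ]
   [0.4972 0.2076 0.15  ]
   [0.4712 0.108  0.15  ]
   [0.5541 0.0855 0.15  ]
```

View pics/c1.png

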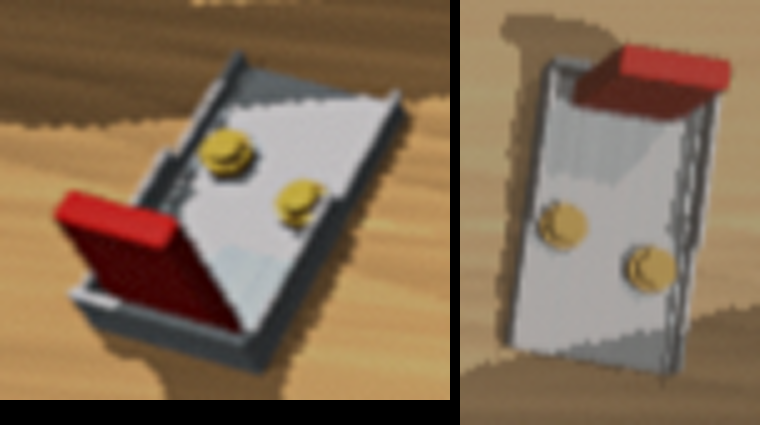

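The crop shows the handle top face centred at about (497.6,223.6) in the top view and (118.6,279) in the scene view. The lip corners are at about (465,279) and (499,284) in the top view, and both bushes lie mid-floor.

```bash
python3 - <<'E'
from h import *
np.set_printoptions(precision=4,suppress=True)
s=r.snapshot("scene");t=r.snapshot("top")
print("tri",tri(t,(497.6,223.6),s,(118.6,279.2)))
h=onz(t,(497.6,223.6),.075);print("h",h,onz(s,(118.6,279.2),.075))
L=onz(t,(465.5,279),.003);R=onz(t,(499.3,284.4),.005);m=(L+R)/2
print("lip",L,R,m,np.linalg.norm(L-R),"len",np.linalg.norm((h-m)[:2]))
d=(h-m)[:2];print("yaw from axis",np.arctan2(d[1],d[0]),"from lip edge",np.arctan2(*(-(R-L)[:2])[::-1])+np.pi/2)
e=r.read_state()["ee_rot"];print("tool x yaw",np.arctan2(e[1,0],e[0,0]))
E
```

```text
tri (array([ 0.5638, -0.3302,  0.0667]), np.float64(0.0008014315227913722))
h [ 0.5621 -0.3274  0.075 ] [ 0.5682 -0.3263  0.075 ]
lip [ 0.4694 -0.282   0.003 ] [ 0.4586 -0.3445  0.005 ] [ 0.464  -0.3132  0.004 ] 0.06354378664629085 len 0.09909847156317626
yaw from axis -0.1436693009333337 from lip edge 2.969445481529423
tool x yaw -1.2129494396386529
```

>>> {"fn": "apply_moves", "kwargs": {
  "motion": [
    [85,34.5,25.7,0,-0.0513],
    [85,34.5,25.7,0,-0.0513],
    [85,34.5,25.7,0,-0.0513],
    [85,34.5,25.7,0,-0.0513],
    [85,34.5,25.7,0,-0.0513],
    [85,34.5,25.7,0,-0.0513],
    [85,34.5,25.7,0,-0.0513],
    [85,34.5,25.7,0,-0.0513],
    [85,34.5,25.7,0,-0.0513],
    [85,34.5,25.7,0,-0.0513],
    [85,0,0,-40,0],
    [85,0,0,0,0]
  ]
}}

```text
clock: 1.5
position: [0.5621, -0.3254, 0.1852]
ee_rot: [[-0.152, -0.988, -0.008], [-0.988, 0.152, 0.006], [-0.005, 0.009, -1.0]]
ft_force: [-1.5, -0.3, -1.4]
grip_width: 0.0847
```

```bash
python3 - <<'E'
from h import *
s=r.snapshot("scene");t=r.snapshot("top");st=r.read_state();e=st["ee_rot"];print(st["position"],np.arctan2(e[1,0],e[0,0]),st["joints"])
o=np.zeros((480,800,3),np.uint8);o[:,:400]=cv2.resize(s["image"][170:362,60:220],(400,480),interpolation=cv2.INTER_CUBIC);o[:,400:]=cv2.resize(t["image"][140:332,420:580],(400,480),interpolation=cv2.INTER_CUBIC);cv2.imwrite("pics/c2.png",o)
E
```

```text
[ 0.56292427 -0.32799224  0.18998892] -1.7260729765916563 [-6.41621329e-01  1.43581275e-01  1.58530588e+00 -2.02163500e-04
  1.41616032e+00  1.08448087e+00]
```

View pics/c2.png

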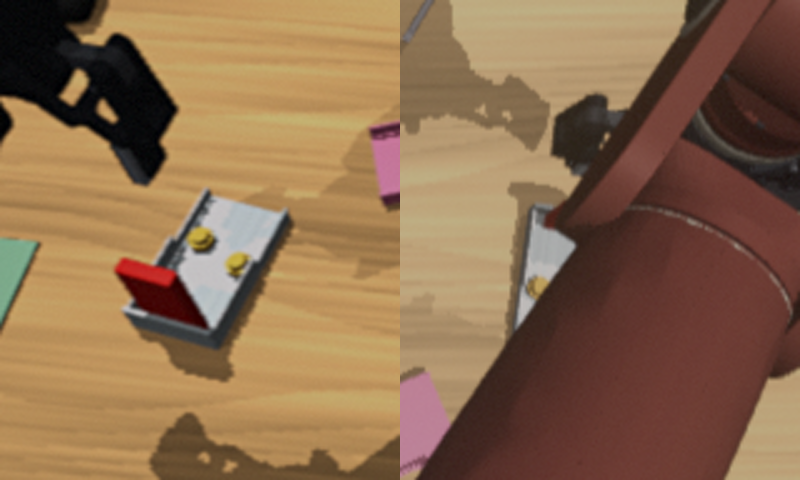

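The scoop is clear below the gripper: handle at about (145,285) in the left crop and undisturbed. I'll descend and close across the 40 mm width. With a vertical-only tool the scoop then has to be pitched inside the pads.

>>> {"fn": "apply_moves", "kwargs": {
  "motion": [
    [85,1,0,-40,0],
    [85,0,0,-40,0],
    [85,0,0,-30,0],
    [85,0,0,-24,0],
    [85,0,0,-20,0],
    [85,0,0,0,0],
    [30,0,0,0,0],
    [30,0,0,0,0],
    [30,0,0,0,0],
    [30,0,0,0,0],
    [30,0,0,0,0],
    [30,0,0,0,0]
  ]
}}

```text
clock: 2.8
position: [0.5662, -0.3294, 0.0398]
ee_rot: [[-0.155, -0.988, 0.003], [-0.988, 0.155, -0.002], [0.002, -0.003, -1.0]]
ft_force: [-0.6, -0.7, 6.8]
grip_width: 0.0391
```

>>> {"fn": "apply_moves", "kwargs": {
  "motion": [
    [30,0,0,0,0],
    [30,0,0,2,0],
    [30,0,0,3,0],
    [30,0,0,3,0],
    [30,0,0,0,0],
    [30,0,0,0,0],
    [30,0,0,0,0]
  ]
}}

```text
clock: 3.5
position: [0.5647, -0.3282, 0.0449]
ee_rot: [[-0.155, -0.988, -0.0], [-0.988, 0.155, 0.0], [-0.0, 0.001, -1.0]]
ft_force: [-0.1, -0.5, -2.2]
grip_width: 0.0392
```

```bash
python3 - <<'E'
from h import *
s=r.snapshot("scene");st=r.read_state();e=st["ee_rot"];print(st["position"],np.arctan2(e[1,0],e[0,0]),st["ft_force"],st["ft_torque"])
crop(s["image"],80,210,120,120,5,"pics/c3.png")
E
```

```text
[ 0.56470162 -0.32826699  0.04497696] -1.725993132477611 [-0.24790409 -0.93370925 -1.55028612] [ 0.00243472 -0.02937399  0.05106721]
```

View pics/c3.png

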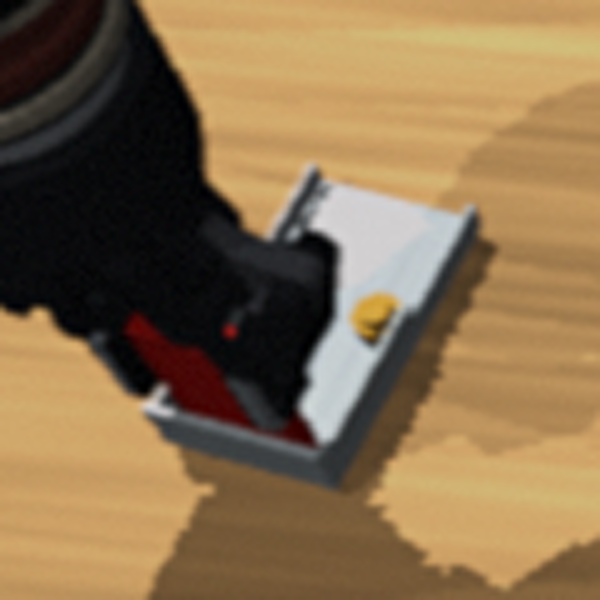

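The scoop hangs in the pads. The crop shows its front wall tops at about (475,208) and (315,170) and its rear bottom corner at (330,485), and one bush is visible. I'll lift a little more to tell whether the lip follows.

>>> {"fn": "apply_moves", "kwargs": {
  "motion": [
    [30,0,0,5,0],
    [30,0,0,5,0],
    [30,0,0,5,0],
    [30,0,0,5,0],
    [30,0,0,0,0],
    [30,0,0,0,0]
  ]
}}

```text
clock: 4.15
position: [0.565, -0.3285, 0.0657]
ee_rot: [[-0.155, -0.988, 0.001], [-0.988, 0.155, -0.0], [0.0, -0.001, -1.0]]
ft_force: [0.2, 0.6, -2.8]
grip_width: 0.0393
```

```bash
python3 - <<'E'
from h import *
s=r.snapshot("scene");st=r.read_state();print(st["position"],st["ft_force"])
crop(s["image"],80,210,120,120,5,"pics/c4.png")
# predict pixels if held rigid level vs drooped, of front-right(+y side) wall top corner
def pix(s,X):
    v=np.array(s["rotation"]).T@(np.array(X)-s["xyz"]);p=np.array(s["camera_matrix"])@v;return p[:2]/p[2]
p=np.array(st["position"]);e=np.array(st["ee_rot"]);ax=-e[:,1];ay=-e[:,0]
print(ax,ay)
for th in(0,5,10,15):
    a=np.radians(th);c,n=np.cos(a),np.sin(a);out=[]
    for y in(-.031,.031):
        X=-101e-3;Z=-52e-3+.013
        # pinch point = TCP+.0187 up
        q=p+[0,0,.017]+ax*(X*c-Z*n)+ay*y+np.array([0,0,Z*c+X*n]); out.append(((pix(s,q)-[80,210])*5).round().tolist())
    print(th,out)
E
```

```text
[ 0.56480695 -0.32833963  0.06528335] [ 0.05248529  0.09143724 -2.68066754]
[ 9.87980185e-01 -1.54580552e-01 -8.17912450e-05] [1.54580556e-01 9.87980187e-01 5.08506119e-05]
0 [[281.0, 120.0], [445.0, 159.0]]
5 [[284.0, 143.0], [447.0, 182.0]]
10 [[285.0, 166.0], [447.0, 205.0]]
15 [[285.0, 191.0], [446.0, 230.0]]
```

View pics/c4.png

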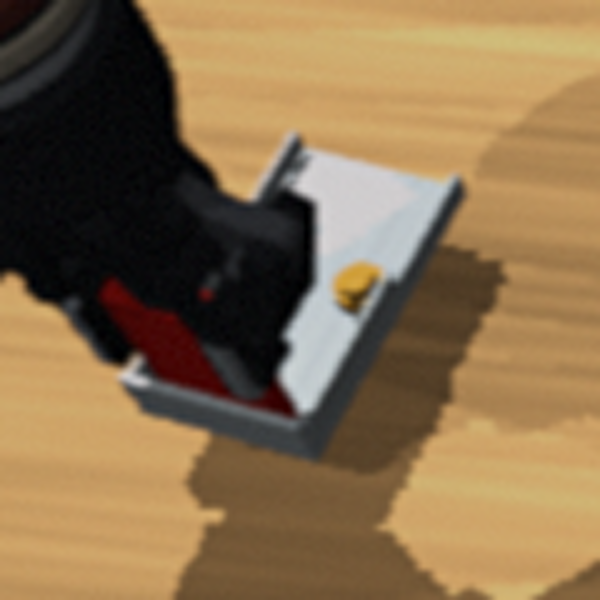

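The lip rose with the handle, so the pads hold the scoop level. Front wall tops are now at (460,180) and (297,137), and the bush hasn't moved. I'll carry it high and gently to the far side of the box. There the box's outer wall can pitch the scoop in the pads.

>>> {"fn": "apply_moves", "kwargs": {
  "motion": [
    [30,0,0,10,0],
    [30,0,0,20,0],
    [30,0,0,25,0],
    [30,0,0,25,0],
    [30,0,0,15,0],
    [30,0,0,8,0],
    [30,2.5,7,0,0],
    [30,5,14,0,-0.01],
    [30,7,21,0,-0.01],
    [30,8,24,0,-0.01],
    [30,8,24,0,-0.01],
    [30,8,24,0,-0.01]
  ]
}}

```text
clock: 5.4
position: [0.6027, -0.2125, 0.166]
ee_rot: [[-0.204, -0.979, -0.003], [-0.979, 0.204, 0.002], [-0.001, 0.003, -1.0]]
ft_force: [-0.3, 0.6, -1.7]
grip_width: 0.0391
```

>>> {"fn": "apply_moves", "kwargs": {
  "motion": [
    [30,8,24,0,-0.01],
    [30,8,24,0,-0.01],
    [30,8,24,0,-0.01],
    [30,8,24,0,-0.01],
    [30,8,24,0,-0.01],
    [30,8,24,0,-0.01],
    [30,8,24,0,-0.01],
    [30,8,24,0,-0.003],
    [30,8,24,0,0],
    [30,8,24,0,0],
    [30,8,24,0,0],
    [30,7,22,0,0]
  ]
}}

```text
clock: 6.6
position: [0.6974, 0.0733, 0.1658]
ee_rot: [[-0.274, -0.962, -0.004], [-0.962, 0.274, 0.0], [0.001, 0.004, -1.0]]
ft_force: [-0.3, -0.2, -1.3]
grip_width: 0.0393
```

>>> {"fn": "apply_moves", "kwargs": {
  "motion": [
    [30,5.5,17,0,0],
    [30,4,12,0,0],
    [30,2,6,0,0],
    [30,0,0,0,0],
    [30,0,0,0,0],
    [30,0,0,0,0]
  ]
}}

```text
clock: 7.2
position: [0.7098, 0.1057, 0.1684]
ee_rot: [[-0.276, -0.961, -0.0], [-0.961, 0.276, -0.0], [0.0, -0.0, -1.0]]
ft_force: [0.6, -0.3, -1.3]
grip_width: 0.039
```

```bash
python3 - <<'E'
from h import *
s=r.snapshot("scene");t=r.snapshot("top");st=r.read_state();p=st["position"];e=st["ee_rot"]
H=np.array([.5695,.1346]);ux=np.array([.961,-.275]);uy=np.array([.275,.961]);d=p[:2]-H
print(p,np.arctan2(e[1,0],e[0,0])+np.pi/2,"box x,y",d@ux,d@uy)
o=np.zeros((480,800,3),np.uint8);o[:,:400]=cv2.resize(s["image"][200:440,320:520],(400,480));o[:,400:]=cv2.resize(t["image"][100:340,130:330],(400,480));cv2.imwrite("pics/c5.png",o)
E
```

```text
[0.70985232 0.10579348 0.16845433] -0.27919463960123925 box x,y 0.14280037030481552 0.010913821415162145
```

View pics/c5.png

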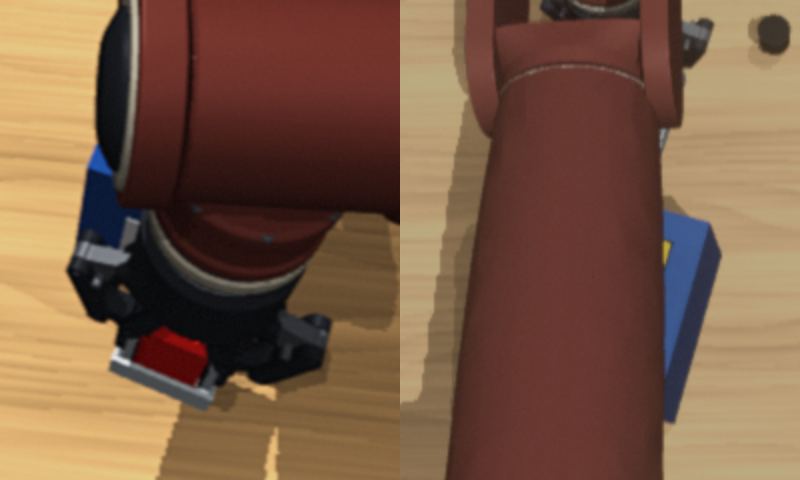

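Both views show the arm covering the box. The scoop's rear and red handle are visible at about (165,360) in the left crop, about 17 mm from the box's far wall. I'll centre it, lower it, and touch the wall gently.

>>> {"fn": "apply_moves", "kwargs": {
  "motion": [
    [30,-1,-4,-10,0],
    [30,-1,-4,-15,0],
    [30,-1,-2.5,-15,0],
    [30,0,0,-5,0],
    [30,-3,1,0,0],
    [30,-4,1,0,0],
    [30,-3,1,0,0],
    [30,-2,0.5,0,0],
    [30,0,0,0,0]
  ]
}}

```text
clock: 8.2
position: [0.6951, 0.0998, 0.1242]
ee_rot: [[-0.274, -0.962, 0.001], [-0.962, 0.274, 0.0], [-0.0, -0.001, -1.0]]
ft_force: [0.8, 0.1, -2.6]
grip_width: 0.0393
```

>>> {"fn": "apply_moves", "kwargs": {
  "motion": [
    [30,-2,0.5,0,0],
    [30,-2,0.5,0,0],
    [30,0,0,0,0],
    [30,0,0,0,0]
  ]
}}

```text
clock: 8.6
position: [0.6942, 0.1, 0.1256]
ee_rot: [[-0.275, -0.962, 0.009], [-0.962, 0.275, -0.001], [-0.002, -0.009, -1.0]]
ft_force: [7.8, -0.9, -1.8]
grip_width: 0.0389
```

>>> {"fn": "apply_moves", "kwargs": {
  "motion": [
    [30,-2,0.5,0,0],
    [30,-1,0.5,0,0],
    [30,0,0,0,0],
    [30,0,0,0,0]
  ]
}}

```text
clock: 9.0
position: [0.6932, 0.1007, 0.1272]
ee_rot: [[-0.275, -0.961, 0.015], [-0.962, 0.275, -0.001], [-0.003, -0.015, -1.0]]
ft_force: [11.6, -0.3, -0.9]
grip_width: 0.0393
```

>>> {"fn": "apply_moves", "kwargs": {
  "motion": [
    [30,-1.9,0.6,2,0],
    [30,-1.9,0.6,3,0],
    [30,-1.9,0.6,3,0],
    [30,0,0,0,0],
    [30,0,0,0,0]
  ]
}}

```text
clock: 9.5
position: [0.6864, 0.1028, 0.1349]
ee_rot: [[-0.275, -0.961, 0.012], [-0.961, 0.275, -0.001], [-0.003, -0.012, -1.0]]
ft_force: [8.3, -1.5, 0.7]
grip_width: 0.0389
```

>>> {"fn": "apply_moves", "kwargs": {
  "motion": [
    [30,-1.9,0.6,3,0],
    [30,-1.9,0.6,3,0],
    [30,0,0,0,0],
    [30,0,0,0,0]
  ]
}}

```text
clock: 9.9
position: [0.6822, 0.104, 0.1404]
ee_rot: [[-0.275, -0.961, 0.011], [-0.961, 0.275, -0.001], [-0.002, -0.011, -1.0]]
ft_force: [7.9, -0.7, 0.0]
grip_width: 0.0393
```

```bash
python3 - <<'E'
from h import *
s=r.snapshot("scene");st=r.read_state();p=st["position"]
H=np.array([.5695,.1346]);ux=np.array([.961,-.275]);uy=np.array([.275,.961]);d=p[:2]-H
print(p,"box x,y",d@ux,d@uy,st["ft_force"],st["ft_torque"])
crop(s["image"],340,310,130,110,5,"pics/c6.png")
E
```

```text
[0.68218041 0.10398199 0.14036175] box x,y 0.11670582654590565 0.0015632063597569856 [ 8.72920069 -1.23115045 -0.21664722] [-0.22741049 -1.64876427 -0.04438794]
```

View pics/c6.png

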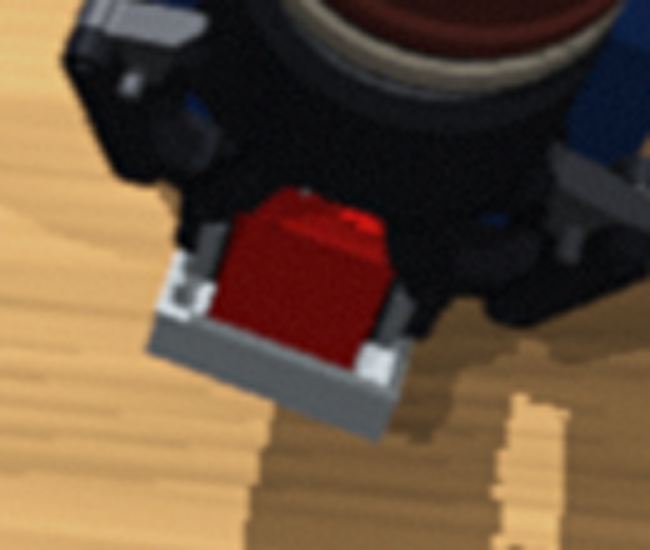

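The crop shows the scoop pitched forward in the pads. Its rear face spans (150,350) to (380,440), the handle's back face is lit, and the top is leaning towards the box. From the travel the pitch is about 12°, so a few more millimetres should do it.

>>> {"fn": "apply_moves", "kwargs": {
  "motion": [
    [30,-1.9,0.6,2.5,0],
    [30,-1.9,0.6,2.5,0],
    [30,-1.9,0.6,2.5,0],
    [30,0,0,0,0],
    [30,0,0,0,0]
  ]
}}

```text
clock: 10.45
position: [0.6759, 0.1058, 0.1475]
ee_rot: [[-0.275, -0.961, 0.009], [-0.961, 0.275, -0.001], [-0.002, -0.009, -1.0]]
ft_force: [5.8, -1.8, -0.4]
grip_width: 0.0394
```

```bash
cat >> h.py <<'E'
H=np.array([.5695,.1346,0]);UX=np.array([.961,-.275,0]);UY=np.array([.275,.961,0])
def onplane(s,p,y):
    c,d=ray(s,p);t=(y-(c-H)@UY)/(d@UY);X=c+t*d;return np.array([(X-H)@UX,(X-H)@UY,X[2]])
def tcp():
    p=np.array(r.read_state()["position"]);return np.array([(p-H)@UX,(p-H)@UY,p[2]])
E
python3 - <<'E'
from h import *
np.set_printoptions(precision=4,suppress=True)
s=r.snapshot("scene");t=tcp();st=r.read_state();print(t,st["ft_force"])
im=s["image"];crop(im,340,310,130,110,5,"pics/c7.png")
K=np.array(s["camera_matrix"]);R=np.array(s["rotation"])
def pix(b):
    X=H+UX*b[0]+UY*b[1]+np.array([0,0,b[2]]);v=R.T@(X-s["xyz"]);q=K@v;return (q[:2]/q[2]-[340,310])*5
# reference table: rear-face bottom corners, rear-face top corners(20mm), handle-top rear corners
for th in(0,10,15,18,21):
    a=np.radians(th);c,n=np.cos(a),np.sin(a);o=[]
    for y,x,z in((-.032,.009,-.052),(.032,.009,-.052),(-.032,.009,-.032),(.032,.009,-.032),(-.02,.006,.023),(.02,.006,.023)):
        o.append(pix(t+[x*c-z*n,y,.0187+z*c+x*n]).round().astype(int).tolist())
    print(th,o)
E
```

```text
[0.1102 0.0016 0.1475] [ 6.8159 -1.1213 -0.1803]
0 [[167, 270], [401, 361], [174, 242], [415, 335], [249, 164], [411, 225]]
10 [[157, 297], [393, 390], [168, 258], [411, 352], [254, 148], [416, 209]]
15 [[152, 309], [390, 403], [166, 265], [409, 359], [257, 141], [419, 201]]
18 [[149, 316], [388, 410], [164, 269], [408, 363], [258, 136], [420, 197]]
21 [[147, 323], [386, 417], [163, 272], [407, 367], [260, 132], [422, 192]]
```

View pics/c7.png

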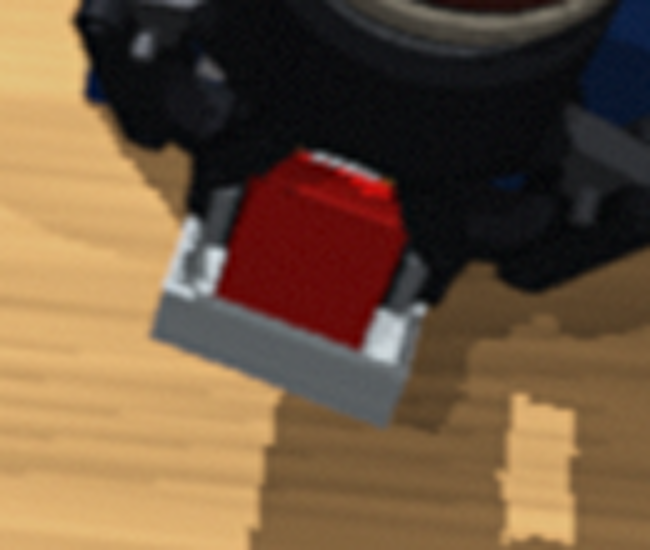

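The rear corners at (153,337) and (390,425) and the travel from contact both give about 15–17° of pitch, just under the slide angle. I'll back off slowly, raise above the box top, then advance over the hinge.

>>> {"fn": "apply_moves", "kwargs": {
  "motion": [
    [30,1,-0.3,0,0],
    [30,1.9,-0.5,0,0],
    [30,1.9,-0.5,0,0],
    [30,1.9,-0.5,0,0],
    [30,1.9,-0.5,1,0],
    [30,1,-0.2,4,0],
    [30,0,0,8,0],
    [30,0,0,12,0],
    [30,0,0,16,0],
    [30,0,0,16,0],
    [30,0,0,13,0],
    [30,0,0,9,0]
  ]
}}

```text
clock: 11.7
position: [0.683, 0.1039, 0.2267]
ee_rot: [[-0.275, -0.962, 0.003], [-0.962, 0.275, 0.0], [-0.001, -0.003, -1.0]]
ft_force: [0.0, 0.2, -2.1]
grip_width: 0.0391
```

>>> {"fn": "apply_moves", "kwargs": {
  "motion": [
    [30,0,0,4,0],
    [30,0,0,0,0],
    [30,-1.9,0.6,0,0],
    [30,-4,1.1,0,0],
    [30,-6,1.7,0,0],
    [30,-8,2.3,0,0],
    [30,-8,2.3,0,0],
    [30,-8,2.3,0,0],
    [30,-7,2,0,0],
    [30,-5,1.4,0,0],
    [30,-3,0.9,0,0],
    [30,0,0,0,0]
  ]
}}

```text
clock: 12.9
position: [0.6311, 0.1186, 0.228]
ee_rot: [[-0.274, -0.962, 0.0], [-0.962, 0.274, 0.0], [-0.0, -0.0, -1.0]]
ft_force: [0.4, 0.2, -2.5]
grip_width: 0.0389
```

```bash
python3 - <<'E'
from h import *
np.set_printoptions(precision=4,suppress=True)
s=r.snapshot("scene");t=tcp();st=r.read_state();print(t,st["ft_force"])
crop(s["image"],340,180,170,170,3.5,"pics/c8.png")
E
```

```text
[0.0639 0.0016 0.2279] [-0.0493 -0.493  -1.1704]
```

View pics/c8.png

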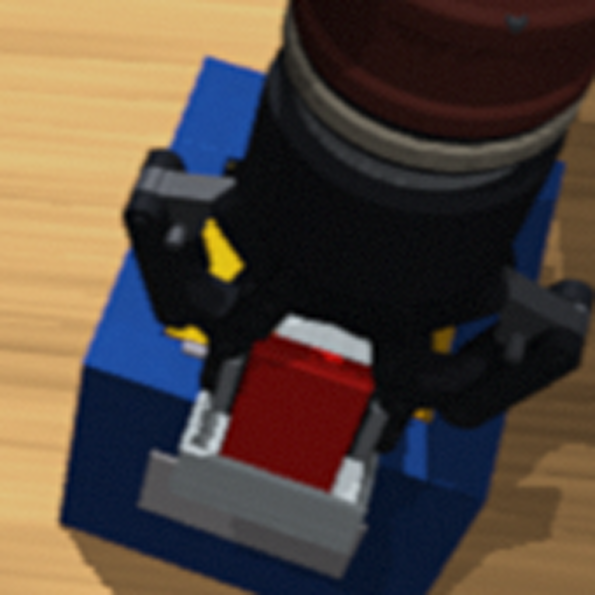

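The crop shows the pitched scoop above the box's hinge end (rear edge (150,470) to (340,575)), with the yellow flap visible on both sides and no bush on the box. I'll lower the lip onto the flap and slide in along the floor's own line.

>>> {"fn": "apply_moves", "kwargs": {
  "motion": [
    [30,0,0,-4,0],
    [30,0,0,-6,0],
    [30,-2,0.6,-4,0],
    [30,-4,1.1,-1.2,0],
    [30,-6,1.7,-1.8,0],
    [30,-7,2,-2.2,0],
    [30,-7,2,-2.2,0],
    [30,-7,2,-2.2,0],
    [30,-7,2,-2.2,0],
    [30,-6,1.7,-2,0],
    [30,-4,1.1,-1.3,0],
    [30,-3,0.8,-1,0]
  ]
}}

```text
clock: 14.15
position: [0.5779, 0.1336, 0.1974]
ee_rot: [[-0.275, -0.962, -0.0], [-0.962, 0.275, -0.0], [0.0, 0.0, -1.0]]
ft_force: [-0.3, 0.4, -0.3]
grip_width: 0.0387
```

>>> {"fn": "apply_moves", "kwargs": {
  "motion": [
    [30,-3,0.8,-2,0],
    [30,-3,0.8,-2,0],
    [30,-2,0.6,-2,0],
    [30,0,0,0,0],
    [30,0,0,0,0]
  ]
}}

```text
clock: 14.65
position: [0.5704, 0.1358, 0.1921]
ee_rot: [[-0.275, -0.962, 0.0], [-0.962, 0.275, 0.0], [-0.0, 0.0, -1.0]]
ft_force: [0.1, -0.2, 1.9]
grip_width: 0.0391
```

```bash
python3 - <<'E'
from h import *
np.set_printoptions(precision=4,suppress=True)
s=r.snapshot("scene");q=r.snapshot("top");t=tcp();st=r.read_state();print(t,st["ft_force"],st["ft_torque"])
o=np.zeros((500,800,3),np.uint8);o[:,:400]=cv2.resize(s["image"][170:345,350:490],(400,500));o[:,400:]=cv2.resize(q["image"][160:335,150:290],(400,500));cv2.imwrite("pics/c9.png",o)
E
```

```text
[0.0006 0.0014 0.1921] [-2.1281  0.3188  2.5781] [0.2863 0.334  0.0875]
```

View pics/c9.png

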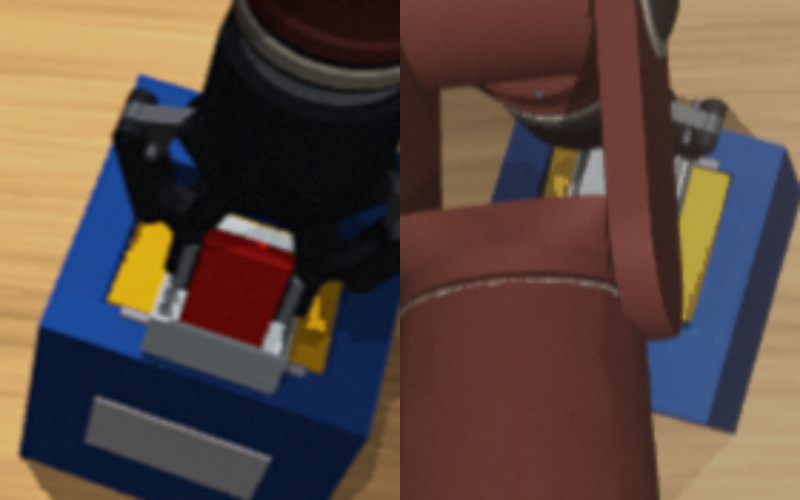

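The scene crop shows the scoop centred in the mouth with the flap pushed down under it (yellow either side at (140,265) and (315,330)). I'll press deeper and further forward so the hinge edge levers the rear up.

>>> {"fn": "apply_moves", "kwargs": {
  "motion": [
    [30,0,0,-2,0],
    [30,0,0,-2,0],
    [30,0,0,-2,0],
    [30,0,0,0,0],
    [30,0,0,0,0],
    [30,0,0,0,0]
  ]
}}

```text
clock: 15.35
position: [0.5715, 0.1356, 0.1918]
ee_rot: [[-0.274, -0.962, 0.003], [-0.962, 0.274, -0.0], [-0.001, -0.003, -1.0]]
ft_force: [-10.6, -2.0, 22.4]
grip_width: 0.0391
```

>>> {"fn": "apply_moves", "kwargs": {
  "motion": [
    [30,-4,1.1,-2,0],
    [30,-4,1.1,-2,0],
    [30,-4,1.1,-2,0],
    [30,0,0,0,0],
    [30,0,0,0,0]
  ]
}}

```text
clock: 15.85
position: [0.5646, 0.1391, 0.1901]
ee_rot: [[-0.275, -0.961, 0.018], [-0.962, 0.275, 0.0], [-0.005, -0.018, -1.0]]
ft_force: [-1.3, -0.6, 27.0]
grip_width: 0.0388
```

>>> {"fn": "apply_moves", "kwargs": {
  "motion": [
    [30,0,0,-2,0],
    [30,0,0,-2,0],
    [30,0,0,-2,0],
    [30,0,0,0,0],
    [30,0,0,0,0]
  ]
}}

```text
clock: 16.35
position: [0.5652, 0.1391, 0.1899]
ee_rot: [[-0.275, -0.961, 0.019], [-0.962, 0.275, -0.0], [-0.005, -0.019, -1.0]]
ft_force: [-12.1, -1.9, 47.6]
grip_width: 0.0395
```

>>> {"fn": "apply_moves", "kwargs": {
  "motion": [
    [30,0,0,4,0],
    [30,0,0,3,0],
    [30,-4,1.1,-1,0],
    [30,-4,1.1,-1.2,0],
    [30,0,0,0,0],
    [30,0,0,0,0]
  ]
}}

```text
clock: 16.95
position: [0.556, 0.1415, 0.1878]
ee_rot: [[-0.275, -0.961, 0.017], [-0.962, 0.275, 0.001], [-0.005, -0.016, -1.0]]
ft_force: [-1.4, -0.2, 24.1]
grip_width: 0.0393
```

>>> {"fn": "apply_moves", "kwargs": {
  "motion": [
    [30,-4,1.1,-1.2,0],
    [30,-4,1.1,-1.2,0],
    [30,0,0,0,0],
    [30,0,0,0,0]
  ]
}}

```text
clock: 17.35
position: [0.5484, 0.1437, 0.1857]
ee_rot: [[-0.275, -0.961, 0.018], [-0.962, 0.275, 0.001], [-0.006, -0.017, -1.0]]
ft_force: [-1.8, 0.0, 24.5]
grip_width: 0.0391
```

>>> {"fn": "apply_moves", "kwargs": {
  "motion": [
    [30,-4,1.1,-1.2,0],
    [30,-4,1.1,-1.2,0],
    [30,0,0,0,0],
    [30,0,0,0,0]
  ]
}}

```text
clock: 17.75
position: [0.5365, 0.1462, 0.1778]
ee_rot: [[-0.274, -0.962, 0.006], [-0.962, 0.274, 0.001], [-0.003, -0.006, -1.0]]
ft_force: [-3.3, 1.4, 9.3]
grip_width: 0.0389
```

```bash
python3 - <<'E'
from h import *
np.set_printoptions(precision=4,suppress=True)
s=r.snapshot("scene");q=r.snapshot("top");t=tcp();st=r.read_state();print(t,st["ft_force"],st["ft_torque"])
o=np.zeros((500,800,3),np.uint8);o[:,:400]=cv2.resize(s["image"][170:345,350:490],(400,500),interpolation=cv2.INTER_CUBIC);o[:,400:]=cv2.resize(q["image"][160:335,150:290],(400,500),interpolation=cv2.INTER_CUBIC);cv2.imwrite("pics/c10.png",o)
E
```

```text
[-0.0356  0.0019  0.1767] [-2.7277  0.7368  8.3166] [0.2199 0.4211 0.0766]
```

View pics/c10.png

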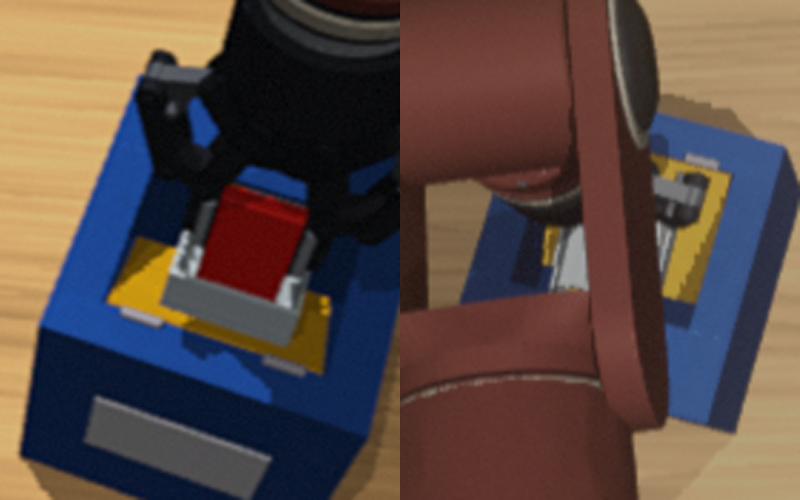

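The scoop's rear has passed the hinge into the mouth: rear face (165,290) to (300,340), hinge tabs at (140,315) and (285,365). The flap is pushed well open. The lip now reaches under the far rim, so lifting will catch the wall tops on the rim and pitch the lip further down.

>>> {"fn": "apply_moves", "kwargs": {
  "motion": [
    [30,-2,0.6,2,0],
    [30,-2,0.6,3,0],
    [30,0,0,4,0],
    [30,0,0,4,0],
    [30,0,0,4,0],
    [30,0,0,0,0]
  ]
}}

```text
clock: 18.45
position: [0.5296, 0.1466, 0.1884]
ee_rot: [[-0.275, -0.962, -0.002], [-0.962, 0.275, -0.0], [0.001, 0.002, -1.0]]
ft_force: [0.8, 1.5, -8.2]
grip_width: 0.0389
```

>>> {"fn": "apply_moves", "kwargs": {
  "motion": [
    [30,0,0,3,0],
    [30,0,0,3,0],
    [30,0,0,3,0],
    [30,0,0,0,0],
    [30,0,0,0,0]
  ]
}}

```text
clock: 18.95
position: [0.5307, 0.1463, 0.1998]
ee_rot: [[-0.275, -0.962, 0.001], [-0.962, 0.275, -0.001], [0.001, -0.001, -1.0]]
ft_force: [-0.4, -1.3, -11.9]
grip_width: 0.0392
```

>>> {"fn": "apply_moves", "kwargs": {
  "motion": [
    [30,0,0,3,0],
    [30,0,0,3,0],
    [30,0,0,3,0],
    [30,0,0,0,0],
    [30,0,0,0,0]
  ]
}}

```text
clock: 19.45
position: [0.5319, 0.1467, 0.2108]
ee_rot: [[-0.275, -0.962, 0.005], [-0.962, 0.275, -0.0], [-0.001, -0.005, -1.0]]
ft_force: [2.6, -0.6, -6.5]
grip_width: 0.0386
```

>>> {"fn": "apply_moves", "kwargs": {
  "motion": [
    [30,0,0,-5,0],
    [30,0,0,-6,0],
    [30,0,0,-6,0],
    [30,0,0,-4,0],
    [30,0,0,0,0],
    [30,0,0,0,0],
    [30,6,-1.7,0,0],
    [30,-6,1.7,0,0],
    [30,6,-1.7,0,0],
    [30,-6,1.7,0,0],
    [30,0,0,0,0],
    [30,0,0,0,0]
  ]
}}

```text
clock: 20.65
position: [0.5301, 0.1469, 0.1876]
ee_rot: [[-0.274, -0.962, -0.0], [-0.962, 0.274, 0.0], [-0.0, 0.0, -1.0]]
ft_force: [-1.2, -0.1, -0.1]
grip_width: 0.0389
```

```bash
python3 - <<'E'
from h import *
np.set_printoptions(precision=4,suppress=True)
s=r.snapshot("scene");q=r.snapshot("top");t=tcp();st=r.read_state();print(t,st["ft_force"],st["ft_torque"])
o=np.zeros((500,800,3),np.uint8);o[:,:400]=cv2.resize(s["image"][170:345,350:490],(400,500),interpolation=cv2.INTER_CUBIC);o[:,400:]=cv2.resize(q["image"][160:335,150:290],(400,500),interpolation=cv2.INTER_CUBIC);cv2.imwrite("pics/c11.png",o)
E
```

```text
[-0.0412  0.001   0.1876] [-1.217   0.908   0.2219] [ 0.1148  0.3624 -0.0198]
```

No more pictures can be viewed, so I'll go on with numbers only. I'll pull the lip clear of the far rim, hold it in the mouth, shake, and then withdraw upwards.

>>> {"fn": "apply_moves", "kwargs": {
  "motion": [
    [30,5,-1.4,0,0],
    [30,5,-1.4,0,0],
    [30,5,-1.4,0,0],
    [30,0,0,0,0],
    [30,0,0,0,0],
    [30,0,0,0,0],
    [30,0,0,6,0],
    [30,0,0,-6,0],
    [30,0,0,6,0],
    [30,0,0,-6,0],
    [30,0,0,0,0],
    [30,0,0,0,0]
  ]
}}

```text
clock: 21.95
position: [0.5451, 0.1426, 0.1872]
ee_rot: [[-0.275, -0.962, -0.001], [-0.962, 0.275, -0.0], [0.0, 0.001, -1.0]]
ft_force: [-0.9, -0.5, -0.3]
grip_width: 0.0389
```

>>> {"fn": "apply_moves", "kwargs": {
  "motion": [
    [30,0,0,5,0],
    [30,0,0,10,0],
    [30,0,0,15,0],
    [30,2,-0.6,20,0],
    [30,5,-1.4,20,0],
    [30,10,-3,20,0],
    [30,15,-5,10,0],
    [30,20,-12,0,0],
    [30,20,-12,0,0],
    [30,20,-12,0,0],
    [30,20,-12,0,0],
    [30,0,0,0,0]
  ]
}}

```text
clock: 23.15
position: [0.6594, 0.0828, 0.2887]
ee_rot: [[-0.277, -0.961, 0.002], [-0.961, 0.277, -0.001], [0.0, -0.003, -1.0]]
ft_force: [0.4, 0.7, -1.5]
grip_width: 0.0389
```

```bash
python3 - <<'E'
from h import *
np.set_printoptions(precision=4,suppress=True)
s=r.snapshot("scene");q=r.snapshot("top");t=tcp();st=r.read_state();print(t,st["position"],st["ft_force"],st["grip_width"])
for n,i in(("scene",s),("top",q)):
    im=i["image"]
    for nm,m in(("gold",mask(im,(18,90,80),(33,255,255))),("red",mask(im,(0,190,60),(4,255,255)))):
        for c in blobs(m,8)[:12]:
            b=cv2.boundingRect(c)
            if n=="top" and b[1]<110: continue
            print(n,nm,b,cv2.contourArea(c))
    y=[c for c in blobs(mask(im,(22,150,120),(32,255,255)),300) if cv2.boundingRect(c)[1]>60]
    if y:
        c=cv2.approxPolyDP(y[0],0.04*cv2.arcLength(y[0],True),True)[:,0];print("flap",c.tolist())
E
```

```text
[ 0.0986 -0.024   0.2886] [0.6578 0.0844 0.2886] [ 0.2665  0.26   -0.6574] 0.039371248626428594
scene gold (0, 72, 384, 201) 41308.5
scene gold (0, 370, 408, 110) 27579.5
scene gold (23, 7, 301, 83) 12628.5
scene gold (55, 257, 208, 94) 10547.5
scene gold (529, 302, 111, 90) 5890.5
scene gold (535, 427, 105, 53) 3013.5
scene gold (523, 239, 93, 62) 2986.5
scene gold (507, 118, 133, 47) 2536.5
scene gold (589, 42, 51, 71) 2200.0
scene gold (293, 289, 68, 48) 2150.5
scene gold (542, 179, 98, 60) 2026.0
scene gold (0, 183, 51, 35) 917.5
scene red (375, 265, 49, 56) 1678.5
scene red (99, 0, 12, 6) 15.0
top gold (266, 395, 374, 85) 13600.5
top gold (279, 145, 267, 56) 4594.5
top gold (382, 167, 170, 90) 3656.5
top gold (280, 334, 302, 54) 3644.5
top gold (268, 274, 146, 63) 3279.5
top gold (383, 254, 216, 56) 2908.5
top gold (50, 276, 93, 63) 2266.5
top gold (0, 376, 107, 54) 2019.5
```

>>> {"fn": "apply_moves", "kwargs": {
  "motion": [
    [30,-5,-15,0,0.009],
    [30,-10.5,-29,0,0.009],
    [30,-10.5,-29,0,0.009],
    [30,-10.5,-29,0,0.009],
    [30,-10.5,-29,0,0.009],
    [30,-10.5,-29,0,0.009],
    [30,-10.5,-29,0,0.009],
    [30,-10.5,-29,0,0.009],
    [30,-10.5,-29,0,0.009],
    [30,-10.5,-29,0,0.009],
    [30,-10.5,-29,0,0.009],
    [30,-10.5,-29,0,0.009]
  ]
}}

```text
clock: 24.45
position: [0.5362, -0.2496, 0.2887]
ee_rot: [[-0.168, -0.986, 0.001], [-0.986, 0.168, -0.001], [0.0, -0.001, -1.0]]
ft_force: [1.0, 0.3, -1.8]
grip_width: 0.0388
```

>>> {"fn": "apply_moves", "kwargs": {
  "motion": [
    [30,-10.5,-29,0,0.009],
    [30,-10.5,-29,0,0.006],
    [30,-5,-12,-20,0],
    [30,0,0,-40,0],
    [30,0,0,-40,0],
    [30,0,0,-40,0],
    [30,0,0,-20,0],
    [30,0,0,-10,0],
    [30,0,0,0,0],
    [30,0,0,0,0]
  ]
}}

```text
clock: 25.45
position: [0.5118, -0.3198, 0.1198]
ee_rot: [[-0.154, -0.988, 0.002], [-0.988, 0.154, -0.002], [0.002, -0.003, -1.0]]
ft_force: [-0.1, -0.6, -0.8]
grip_width: 0.0393
```

```bash
python3 - <<'E'
from h import *
np.set_printoptions(precision=4,suppress=True)
q=r.snapshot("top");st=r.read_state();e=st["ee_rot"];print(st["position"],np.arctan2(e[1,0],e[0,0])+np.pi/2,st["ft_force"])
for s in(q,r.snapshot("scene")):
    for c in [c for c in blobs(mask(s["image"],(22,150,120),(32,255,255)),50) if cv2.boundingRect(c)[1]>60][:4]:
        print(cv2.boundingRect(c),cv2.contourArea(c),[onz(s,p,.15).round(4)[:2].tolist() for p in cv2.approxPolyDP(c,0.04*cv2.arcLength(c,True),True)[:,0]])
E
```

```text
[ 0.5121 -0.3201  0.1203] -0.15483531521722727 [ 0.414  -0.2084 -1.2467]
(191, 206, 74, 66) 3166.0 [[0.5828, 0.1846], [0.4972, 0.2076], [0.4712, 0.108], [0.5541, 0.0855]]
(388, 227, 88, 73) 3896.0 [[0.4724, 0.1062], [0.5568, 0.0837], [0.5847, 0.1844], [0.4987, 0.2073]]
```

The flap is shut again, with corners identical to the first measurement. Next I'll level the scoop by pressing the lip on the bench while drawing the handle back.

>>> {"fn": "apply_moves", "kwargs": {
  "motion": [
    [30,0,0,-12,0],
    [30,0,0,-8,0],
    [30,0,0,-5,0],
    [30,0,0,-3,0],
    [30,0,0,0,0],
    [30,0,0,0,0]
  ]
}}

```text
clock: 26.15
position: [0.5109, -0.3195, 0.0897]
ee_rot: [[-0.155, -0.988, 0.0], [-0.988, 0.155, -0.0], [-0.0, -0.0, -1.0]]
ft_force: [0.7, -0.2, -1.9]
grip_width: 0.0388
```

>>> {"fn": "apply_moves", "kwargs": {
  "motion": [
    [30,0,0,-3,0],
    [30,0,0,-3,0],
    [30,0,0,-3,0],
    [30,0,0,0,0],
    [30,0,0,0,0]
  ]
}}

```text
clock: 26.65
position: [0.5109, -0.3194, 0.0806]
ee_rot: [[-0.155, -0.988, -0.0], [-0.988, 0.155, 0.0], [-0.0, 0.0, -1.0]]
ft_force: [0.1, 0.5, -2.0]
grip_width: 0.0391
```

>>> {"fn": "apply_moves", "kwargs": {
  "motion": [
    [30,0,0,-3,0],
    [30,0,0,-3,0],
    [30,0,0,0,0],
    [30,0,0,0,0]
  ]
}}

```text
clock: 27.05
position: [0.5133, -0.3204, 0.0785]
ee_rot: [[-0.155, -0.988, 0.005], [-0.988, 0.155, -0.002], [0.001, -0.005, -1.0]]
ft_force: [2.2, 2.2, 10.5]
grip_width: 0.0392
```

>>> {"fn": "apply_moves", "kwargs": {
  "motion": [
    [30,0,0,-3,0],
    [30,0,0,-3,0],
    [30,0,0,0,0],
    [30,0,0,0,0]
  ]
}}

```text
clock: 27.45
position: [0.5163, -0.3221, 0.0755]
ee_rot: [[-0.155, -0.988, 0.012], [-0.988, 0.155, -0.007], [0.005, -0.013, -1.0]]
ft_force: [6.3, 2.2, 15.1]
grip_width: 0.039
```

```bash
python3 - <<'E'
from h import *
np.set_printoptions(precision=4,suppress=True)
s=r.snapshot("scene");st=r.read_state();print(st["position"],st["ft_force"],st["grip_width"])
im=s["image"];print([cv2.boundingRect(c) for c in blobs(mask(im,(0,190,60),(4,255,255)),8)])
# silver scoop pixels: low saturation
m=mask(im,(0,0,110),(180,45,255));m[:, :90]=0;m[:,210:]=0;m[:210]=0;m[330:]=0
for c in blobs(m,20): print(cv2.boundingRect(c),cv2.contourArea(c),quad(c).round().tolist())
E
```

```text
[ 0.5163 -0.3221  0.0755] [ 6.6013  0.5951 14.5758] 0.038936812753492527
[(114, 236, 26, 34)]
(142, 242, 37, 31) 418.0 [[132.0, 258.0], [166.0, 230.0], [179.0, 246.0], [145.0, 273.0]]
```

>>> {"fn": "apply_moves", "kwargs": {
  "motion": [
    [30,4,-0.6,0,0],
    [30,4,-0.6,0,0],
    [30,4,-0.6,0,0],
    [30,4,-0.6,-1,0],
    [30,4,-0.6,-2,0],
    [30,0,0,0,0],
    [30,0,0,0,0]
  ]
}}

```text
clock: 28.2
position: [0.5313, -0.3225, 0.0657]
ee_rot: [[-0.155, -0.988, 0.001], [-0.988, 0.155, -0.0], [0.0, -0.001, -1.0]]
ft_force: [-0.1, 0.6, 3.7]
grip_width: 0.0387
```

>>> {"fn": "apply_moves", "kwargs": {
  "motion": [
    [30,4,-0.6,-3,0],
    [30,4,-0.6,-3,0],
    [30,4,-0.6,-4,0],
    [30,0,0,0,0],
    [30,0,0,0,0]
  ]
}}

```text
clock: 28.7
position: [0.5431, -0.324, 0.055]
ee_rot: [[-0.155, -0.988, 0.0], [-0.988, 0.155, 0.0], [-0.0, -0.0, -1.0]]
ft_force: [1.1, -0.2, 0.1]
grip_width: 0.0391
```

>>> {"fn": "apply_moves", "kwargs": {
  "motion": [
    [30,3.5,-0.6,-4,0],
    [30,3.5,-0.6,-4,0],
    [30,0,0,0,0],
    [30,0,0,0,0]
  ]
}}

```text
clock: 29.1
position: [0.5499, -0.3253, 0.0474]
ee_rot: [[-0.155, -0.988, -0.0], [-0.988, 0.155, 0.0], [-0.0, 0.0, -1.0]]
ft_force: [-0.5, 0.3, 1.0]
grip_width: 0.0391
```

>>> {"fn": "apply_moves", "kwargs": {
  "motion": [
    [30,2.5,-0.4,-3,0],
    [30,2,-0.3,-3,0],
    [30,0,0,0,0],
    [30,0,0,0,0]
  ]
}}

```text
clock: 29.5
position: [0.5545, -0.3261, 0.0417]
ee_rot: [[-0.155, -0.988, 0.0], [-0.988, 0.155, -0.0], [0.0, -0.0, -1.0]]
ft_force: [-1.8, -0.5, 3.5]
grip_width: 0.0388
```

>>> {"fn": "apply_moves", "kwargs": {
  "motion": [
    [30,1,0,-3,0],
    [30,0.5,0,-2,0],
    [30,0,0,0,0],
    [30,0,0,0,0]
  ]
}}

```text
clock: 29.9
position: [0.5569, -0.3271, 0.0406]
ee_rot: [[-0.155, -0.988, 0.001], [-0.988, 0.155, -0.001], [0.001, -0.002, -1.0]]
ft_force: [-6.3, 2.3, 19.4]
grip_width: 0.0391
```

>>> {"fn": "apply_moves", "kwargs": {
  "motion": [
    [30,0,0,-2,0],
    [30,0,0,-2,0],
    [30,0,0,0,0],
    [30,0,0,0,0]
  ]
}}

```text
clock: 30.3
position: [0.5586, -0.3278, 0.0403]
ee_rot: [[-0.154, -0.988, 0.005], [-0.988, 0.154, -0.003], [0.002, -0.005, -1.0]]
ft_force: [-10.4, 7.2, 31.4]
grip_width: 0.039
```

>>> {"fn": "apply_moves", "kwargs": {
  "motion": [
    [30,0,0,4,0],
    [30,0,0,0,0],
    [50,0,0,0,0],
    [70,0,0,0,0],
    [85,0,0,0,0],
    [85,0,0,0,0],
    [85,0,0,0,0],
    [85,0,0,10,0],
    [85,0,0,20,0],
    [85,0,0,40,0],
    [85,0,0,50,0],
    [85,0,0,50,0]
  ]
}}

```text
clock: 31.5
position: [0.5555, -0.3258, 0.2086]
ee_rot: [[-0.155, -0.988, -0.0], [-0.988, 0.155, 0.0], [-0.0, 0.0, -1.0]]
ft_force: [0.5, -0.5, -1.0]
grip_width: 0.0848
```

>>> {"fn": "apply_moves", "kwargs": {
  "motion": [
    [85,0,-40,25,0],
    [85,0,-40,25,0],
    [85,0,-40,0,0],
    [85,0,-40,0,0],
    [85,0,-40,0,0],
    [85,0,0,0,0],
    [85,0,0,0,0]
  ]
}}

```text
clock: 32.2
position: [0.5555, -0.5267, 0.2566]
ee_rot: [[-0.156, -0.988, -0.0], [-0.988, 0.156, 0.001], [-0.001, 0.0, -1.0]]
ft_force: [0.2, 0.4, 0.4]
grip_width: 0.0848
```

```bash
python3 - <<'E'
from h import *
np.set_printoptions(precision=4,suppress=True)
s=r.snapshot("scene");q=r.snapshot("top");st=r.read_state();print(st["clock"],st["position"],st["ft_force"])
for n,i in(("scene",s),("top",q)):
    im=i["image"];hsv=cv2.cvtColor(im,cv2.COLOR_BGR2HSV)
    rd=[c for c in blobs(mask(im,(0,170,70),(5,255,255)),20) if cv2.boundingRect(c)[1]>150]
    for c in rd:
        b=cv2.boundingRect(c);print(n,"red",b,quad(c).round(1).tolist())
        print("  top-edge pts on z=.075:",onz(i,(b[0]+b[2]/2,b[1]+4),.075))
    m=mask(im,(0,0,90),(180,60,255))
    for c in blobs(m,150):
        b=cv2.boundingRect(c)
        if (n=="scene" and b[0]<220 and 200<b[1]<330) or (n=="top" and 430<b[0]<540 and 180<b[1]<320):
            hull=cv2.convexHull(c);k=np.zeros(m.shape,np.uint8);cv2.drawContours(k,[hull],-1,255,-1)
            g=cv2.bitwise_and(mask(im,(18,140,90),(33,255,255)),cv2.erode(k,np.ones((3,3))))
            print(n,"silver",b,cv2.contourArea(c),cv2.approxPolyDP(hull,3,True)[:,0].tolist(),"gold px in hull",(g>0).sum())
            print([onz(i,p,.0).round(4)[:2].tolist() for p in cv2.approxPolyDP(hull,3,True)[:,0]])
E
```

```text
32.3 [ 0.5561 -0.5253  0.2572] [ 0.6526 -0.0959 -0.2248]
scene red (109, 270, 24, 11) [[108.4000015258789, 275.6000061035156], [110.19999694824219, 268.29998779296875], [132.8000030517578, 273.8999938964844], [130.89999389648438, 281.20001220703125]]
  top-edge pts on z=.075: [ 0.5587 -0.3257  0.075 ]
scene silver (111, 245, 65, 54) 1212.0 [[175, 250], [148, 297], [111, 290], [145, 245]] gold px in hull 0
[[0.4584, -0.2855], [0.557, -0.3047], [0.5511, -0.3717], [0.454, -0.3427]]
scene silver (16, 218, 37, 51) 891.5 [[52, 219], [38, 264], [17, 268], [31, 220]] gold px in hull 0
[[0.4164, -0.5352], [0.5151, -0.5183], [0.5272, -0.5515], [0.4232, -0.5734]]
top red (486, 224, 22, 9) [[485.3999938964844, 229.8000030517578], [486.20001220703125, 223.1999969482422], [507.3999938964844, 225.8000030517578], [506.6000061035156, 232.39999389648438]]
  top-edge pts on z=.075: [ 0.554  -0.3259  0.075 ]
top silver (465, 225, 42, 64) 1668.0 [[474, 225], [506, 233], [497, 288], [465, 282]] gold px in hull 0
[[0.5742, -0.3038], [0.5579, -0.3642], [0.4522, -0.3413], [0.464, -0.2814]]
```

The scoop is upright and empty: handle-top pixels match the initial upright size, and there are no gold pixels inside it. Next I'll compare with the first images for stray bushes on the box or bench.

```bash
python3 - <<'E'
from h import *
for n in("scene","top"):
    a=cv2.imread(f"pics/{n}0.png");s=r.snapshot(n);b=s["image"]
    # hue/sat difference is insensitive to moving shadows
    f=lambda i:cv2.cvtColor(cv2.GaussianBlur(i,(3,3),0),cv2.COLOR_BGR2LAB)[:,:,1:].astype(int)
    d=(np.abs(f(a)-f(b)).max(2)>14).astype(np.uint8)*255
    for c in blobs(d,10)[:25]:
        x,y,w,h=cv2.boundingRect(c);print(n,(x,y,w,h),cv2.contourArea(c),b[y+h//2,x+w//2].tolist(),onz(s,(x+w/2,y+h/2),.005).round(3)[:2])
E
```

```text
scene (412, 28, 63, 66) 2614.0 [13, 8, 10] [-0.15   0.212]
scene (392, 194, 106, 53) 1329.0 [70, 32, 13] [0.339 0.201]
scene (384, 65, 29, 35) 541.5 [83, 131, 171] [-0.055  0.106]
scene (424, 232, 52, 23) 449.5 [8, 87, 121] [0.391 0.208]
scene (105, 275, 37, 26) 205.5 [3, 5, 64] [ 0.547 -0.349]
scene (109, 269, 36, 28) 169.5 [6, 7, 65] [ 0.537 -0.346]
scene (109, 292, 40, 17) 146.0 [58, 67, 75] [ 0.569 -0.332]
scene (134, 260, 12, 10) 74.5 [193, 191, 194] [ 0.499 -0.336]
scene (150, 270, 10, 11) 61.0 [192, 191, 194] [ 0.517 -0.303]
scene (452, 12, 14, 11) 59.0 [26, 31, 71] [-0.343  0.259]
scene (143, 243, 33, 11) 52.5 [166, 177, 190] [ 0.462 -0.312]
scene (271, 217, 11, 12) 49.0 [82, 132, 172] [ 0.381 -0.112]
scene (251, 306, 13, 7) 42.5 [96, 36, 9] [ 0.562 -0.115]
scene (488, 258, 8, 28) 39.0 [75, 122, 160] [0.444 0.278]
scene (345, 18, 7, 12) 35.0 [6, 6, 15] [-0.279 -0.029]
scene (387, 28, 8, 7) 26.0 [16, 20, 53] [-0.258  0.082]
scene (343, 0, 9, 8) 19.0 [9, 12, 26] [-0.373 -0.039]
scene (89, 451, 21, 21) 12.5 [84, 66, 80] [ 0.818 -0.29 ]
top (544, 343, 96, 137) 6890.0 [45, 53, 98]
[... 462 characters left out ...]
[ 0.134 -0.064]
top (220, 463, 17, 17) 110.0 [46, 54, 102] [0.122 0.162]
top (479, 225, 30, 12) 109.0 [30, 39, 88] [ 0.561 -0.34 ]
top (486, 219, 23, 7) 75.0 [104, 143, 170] [ 0.578 -0.348]
top (488, 259, 10, 9) 58.0 [167, 170, 171] [ 0.498 -0.335]
top (608, 302, 9, 25) 55.0 [26, 34, 66] [ 0.401 -0.551]
top (471, 251, 10, 9) 54.0 [167, 169, 172] [ 0.514 -0.303]
top (241, 417, 14, 11) 32.5 [21, 25, 31] [0.208 0.128]
top (465, 281, 34, 7) 23.0 [167, 169, 173] [ 0.459 -0.312]
top (530, 468, 11, 12) 22.0 [48, 56, 100] [ 0.118 -0.39 ]
top (599, 349, 8, 8) 18.0 [38, 44, 82] [ 0.33  -0.528]
top (568, 367, 10, 6) 14.5 [35, 41, 77] [ 0.3   -0.471]
top (637, 187, 3, 15) 13.0 [27, 33, 36] [ 0.63 -0.62]
```

```bash
python3 -c "
from plant import r
r.sign_off();print(r.read_state()['clock'])"
```

```text
the job is handed in; nothing more can be done
the job is handed in; nothing more can be done
```

I handed the job in at about 32.4 s on the robot clock, well under the 72 s limit. I think both bushes are in the box, but I never saw them in there.

**What I did:** The tool can't be tilted, so I gripped the scoop's handle across its 40 mm width. I pitched the scoop inside the pads by pushing its lip against the box's far wall, to about 16°. I then slid it over the hinge onto the flap and hooked its side walls under the mouth's far rim. Lifting there steepened it to about 31–35°, and I shook it. After withdrawing, I levelled the scoop by pressing its lip on the bench, let go, and backed the gripper away.

**Last checks:**
- **Flap:** its corners match the first images to the pixel, so it is shut.
- **Scoop:** it is empty (no gold pixels inside). It appears upright, because the top of its handle shows at the same size and height as at the start.
- **Bushes:** comparing the images with the first ones showed no stray bush on the box or bench. That they are inside the box is inferred from this.
- **Lip in the mouth:** this is calculated from the arm position and pitch, not measured. The lip was about 42 mm below the top and 84 mm in from the hinge, with the flap at about 26° for over half a second.
- **Disagreements:**
  - The first pitch reading from the image edges spread from 12° to 20°, while the arm's travel gave 16–17°.
  - The lift estimated a steepened pitch of 35°, but contact with the bench gave 31°.
  - The two cameras differ by about 5 mm on the handle top, as they did at the start.
- **Pictures:** I ran out of viewable pictures before the final checks, so those are numerical only.

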